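Shut the cutlery flap on the lunch box

ROBOT

A 7-joint arm with a two-finger parallel gripper is mounted at the origin on the work surface. World frame = base frame: x ahead of the robot, y to its left, z up, the work surface at z = 0. Lengths are in m, angles in rad, forces in N, time in s.
With the tool pointing down it reaches from about 0.4 to 0.85 m from the base axis. Payload 10.4 kg.
Tool frame: the origin (TCP) lies at the very end of the fingers, on their centre line; the grasp point (between the pads) lies 19 mm behind it (manip.tcp_to_grasp is the z of the grasp point in the tool frame, in m); z points along the fingers, x is the direction in which the jaws open and shut, and the axes are right-handed (so a half turn about z gives the same grasp; the last joint's range is limited). The gripper opens to 85 mm and grips with 20 to 120 N. Pads are 22 mm wide; open, the fingers measure 114 mm over their backs; the gripper's body (76 mm by 85 mm) begins 54 mm behind the grasp point. The pads swing forward as they close: fully open they stand 13 mm farther back than shut.
Start: joints at [1.26, 0.332, -0.065, 1.46, 0.022, 1.35, -0.088], TCP at [0.177, -0.599, 0.231] pointing down, gripper open.
Joint ranges: [-2.6, 2.6], [-0.5, 2.12], [-1.47, 1.34], [0.16, 2.42], [-1.27, 4.41], [0.06, 2.06], [-2.6, 2.6]. Speed limits (rad/s): [2.22, 2.22, 2.79, 2.79, 3.14, 3.14, 3.14].

INTERFACE

Orientations are given as a unit quaternion [x, y, z, w].
In Python, from workcell import manip gives the robot as it stands.
- The arm moves only by the tool servo_tool, never from a script. Its argument "moves" is a list of rows, each an object with "travel": the shift along the tool's x, y, z in mm, a list of three; "dr": the turn, a rotation vector about the tool's x, y, z in degrees, a list of three. A call has 1 to 12 rows; each row shifts and turns the commanded pose from where the row before left it, along the tool's axes as they then stand; what a row does not reach is not made up. A row lasts 1/8 s, in which the tool goes at most 62.5 mm and 10.7 degrees, less where a joint would pass 70% of its speed; a pose out of reach is approached as far as the arm can. A call is refused whole if a number of a shift passes 62.5 or a number of a turn 10.7, either way. A call with a gripper value outside its range is refused whole. "claw" is the closure, from 0 (fully open) to 1 (shut), set as the call begins (left out, the last holds). The fingers move at their own pace and stop on an object; "squeeze" is the grip in N (left out, the last holds). Time passes only in rows, so rows that do not move let the fingers close. It gives the time, the measured TCP pose, the force and the opening at its end, in the units of the state.
- manip.get_obs(): the state, without advancing time (a new reading comes with each control period).
- manip.camera(name): name is "side" or "top"; returns the picture (400x640x3 uint8, blue, green, red); there is no depth.
- manip.calibration(name): a dict with "intrinsics" (3x3 intrinsics, pixels), "view" (4x4, takes a point from world to camera coordinates). Camera axes: x right, y down, z forward; pixel columns grow to the right and rows downward; lengths in m; the calibration is good to about 2 mm. A picture is of the moment at which its call begins. calibration takes no time and is no camera call.
- manip.hand_in(): hands the job in, once; it reports no verdict.
The state is a dict: "clock": time; "joint_pos": joint angles; "joint_velocities": joint speeds; "tau": joint torques, N m; "position": TCP position; "ee_rot": TCP orientation; "ft_force": force on the tool from outside, world axes, zero at the start; "torque": the same for the moment, N m; "grip_width": opening from 0.0 (shut) to 1.0 (fully open).
Only numpy, scipy, OpenCV 4.12 (cv2) and the standard library are available. Lean on these libraries where they do the work, as an engineer would, in place of code of your own. Each camera call takes 0.05 s, during which the arm holds its last target. There are 200 camera calls.

TASK

Shut the cutlery cover on the pink lunch box: fold the open flap on its lid over, press it flat, and push it by its ridge until its free edge is fully home beneath the retaining lip, so that it stays down by itself. Just push with the fingertips: do not pick up or tip the lunch box or shove it across the ledge, leave everything else standing where it is, and take the hand away at the end.

Things in the scene. Friction and masses are not known exactly. Their poses are not given: they have to be found in the camera images.
- lunchbox: Loose pink plastic lunch box with a paler clipped-on lid, 0.7 to 1 kg, 148 (x) by 210 (y, over the end clips) by 62 mm to the lid's flat top. Origin: centre of its underside; z up; x points from the flap's hinge towards the retaining lip: the way the flap folds and is then pushed. All is centred on y = 0.
- flap (a joint): Hinge angle of the flap, rad: 0 = folded flat on the lid, 1.57 = straight up, stop at 1.75. Lightly springy with friction (under 0.04 N m): it stays where left from 0.2 to 1.5, but released from flat it rises to 0.1 to 0.2 (free edge 8 to 16 mm up, too high for the lip), so hold it flat while pushing it.
- tuck (a joint): How far flap and hinge have slid along the box's +x in the slotted ears, m: 0 = pulled back (flat flap's free edge 4 mm short of the lip), 0.014 = fully home (10 mm under the lip). About 1.5 N of friction; stays where left. Folded down from under 0.003 the flap clears the lip; from well forward it lands on top of it.
- hinge (a point): Middle of the hinge line (along box y). In the box's frame it lies at x = -50 mm + tuck, y = 0, z = 66 mm. Axes as the box. At its ends the fixed slotted ears: 30 (x) by 9 by 12 mm, at box x = -43, y = +-55.5 mm, tops at z = 73 mm.
- flap_edge (a point): Middle of the flap's free edge, at half its thickness. The flap is a rigid plate 80 mm from hinge line to free edge, 90 mm wide (y), 4 mm thick; flat, its top face is at box z = 68 mm. The point's x points from hinge to free edge, z out of the outer face (upper when flat; facing away from the lip when open).
- ridge (a point): Middle of the top of the finger ridge on the flap's outer face: a straight rib along y, 60 mm long, 5 mm thick (36 to 41 mm from the hinge line), 10 mm high. Axes as flap_edge. With the flap flat, press on the 36 mm of plate between hinge and ridge and push the ridge towards the lip.
- lip_edge (a point): Middle of the lower free edge of the retaining lip, at box x = 34, z = 73 mm; axes as the box. The lip is an overhanging ledge 94 mm long (y), 4 mm thick, top at z = 77 mm, its wall from x = 48 to 54 mm.
- cup: Bystander: glass cup, 68 mm across, 85 mm tall, just beyond the lip end of the lunch box. Origin: centre of its underside.
- paddle: Bystander: small steel rice paddle 200 mm long, lying on the -y side of the lunch box. Origin under its middle.
- soup_spoon: Bystander: white ceramic soup spoon 140 mm long, lying on the +y side of the lunch box. Origin under its middle.
- bowl: Bystander: white ceramic bowl, 112 mm across, 55 mm tall, well beyond or to one side of the lunch box. Origin: centre of its underside.
- mug: Bystander: blue ceramic mug, 76 mm across, 85 mm tall, well beyond or to one side of the lunch box. Origin: centre of its underside.
- sauce: Bystander: sauce bottle, 52 mm across, 130 mm tall, well beyond or to one side of the lunch box. Origin: centre of its underside.
Mind the look-alikes: they are no part of the job. Leave any yellow look-alike of the lunchbox alone.

How it is judged:
On the way:
1. the flap has been folded over, near flat on the lid (value of joint flap below 0.3 rad), for 0.1 s.
At the end, for the whole second after the job is handed in: The flap lies flat (within 0.12 rad), its free edge at least 6 mm beneath the retaining lip (slid at least 10 of its 14 mm), held down by the lip alone; the lunch box stands flat on the ledge at rest (value of joint flap below 0.12 rad and value of joint tuck above 0.01 m and x of flap_edge in the frame of lip_edge above 0.006 m and z of flap_edge in the frame of lip_edge below 0 m and height (world z) of lunchbox below 0.006 m and angle between lunchbox's own z axis and vertical below 0.05 rad and linear speed of lunchbox below 0.02 m/s); the robot touches nothing.
It fails at once if the lunch box is lifted (over 12 mm) or tipped (over 0.15 rad) (height (world z) of lunchbox above 0.012 m or angle between lunchbox's own z axis and vertical above 0.15 rad).
It fails at once if the lunch box is shoved more than 40 mm (distance of lunchbox from where it was at the start of the episode above 0.04 m).
It fails at once if a bystander is moved more than 25 mm (distance of any of cup, paddle, soup_spoon, bowl, mug, sauce from where it was at the start of the episode above 0.025 m).
It also fails if it takes over 45 s, if anything falls off the work surface, if the arm or the gripper's body presses on something with over 40 N, if the wrist force passes 120 N, or if a joint passes its speed limit or range.

## Working session

There is one attempt and no reset: what is moved stays moved. The work goes in short steps, Python scripts to look and compute and a tool call to move; the robot and the scene stay as the last step left them, time stands still between calls to the robot, and variables do not carry over. Pictures are saved under pics/ and viewed, on a budget of 10 in all, crops included, one or two more only if the job needs it, and the job is handed in when it is done.

Besides the shell and the picture viewer there is one more tool, called after ">>>" as name(argument=value, ...), one argument or row to a line, values as JSON. servo_tool: Moves the arm, as the interface text tells. Its arguments: {"type":"object","properties":{"moves":{"type":"array","items":{"type":"object","properties":{"travel":{"type":"array","items":{"type":"number"}},"dr":{"type":"array","items":{"type":"number"}}}}},"claw":{"type":"number"},"squeeze":{"type":"number"}},"required":["moves"]}

```bash
mkdir -p pics; python3 - <<'E'
from workcell import manip
import cv2,numpy as np
a=manip.camera("side");b=manip.camera("top")
cv2.imwrite("pics/s0.png",a);cv2.imwrite("pics/t0.png",b)
for n in("side","top"):
    c=manip.calibration(n);print(n,np.round(c["intrinsics"],1).tolist(),np.round(c["view"],3).tolist())
print(manip.get_obs(),manip.tcp_to_grasp)
E
```

```text
side [[505.9, 0.0, 319.1], [0.0, 505.9, 199.5], [0.0, 0.0, 1.0]] [[-0.903, -0.43, 0.007, 0.478], [-0.278, 0.571, -0.772, 0.19], [0.328, -0.699, -0.635, 1.248], [0.0, 0.0, 0.0, 1.0]]
top [[507.5, 0.0, 310.5], [0.0, 507.5, 190.3], [0.0, 0.0, 1.0]] [[-0.009, -1.0, 0.015, -0.002], [-0.997, 0.007, -0.082, 0.553], [0.082, -0.016, -0.996, 1.502], [0.0, 0.0, 0.0, 1.0]]
{'clock': 0.1, 'joint_pos': array([ 1.26040643,  0.33283165, -0.06467589,  1.46084178,  0.02159225,
        1.34991443, -0.0885103 ]), 'joint_velocities': array([ 0.00084665, -0.00246441,  0.00049767, -0.00147025, -0.00088551,
        0.00153461, -0.00047675]), 'tau': array([ 1.36629791e-03, -6.26746345e+01,  4.89983393e-02, -3.92433894e+01,
        1.63308566e-02,  6.97415118e-03, -7.15427035e-06]), 'position': array([ 0.17728668, -0.59897926,  0.23058851]), 'ee_rot': array([ 8.01192211e-01, -5.98406733e-01, -5.37920723e-04, -3.65148438e-04]), 'ft_force': array([0.43397729, 0.12160538, 0.2612832 ]), 'torque': array([0.04373953, 0.0193339 , 0.02019187]), 'grip_width': 0.9999040296888851} -0.0187
```

View pics/t0.png

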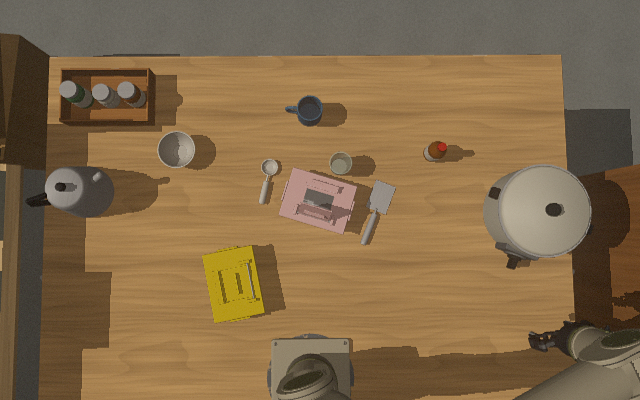

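View pics/s0.png

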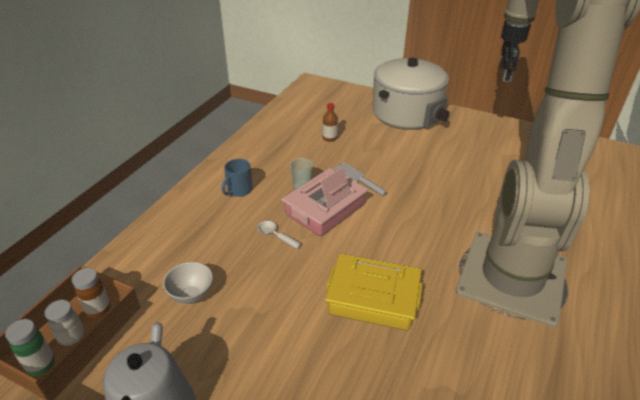

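The top view shows a pink box at (318,201), with its open flap near (317,210) and the cup beyond it at (341,162). The yellow look-alike is at (233,284). The pink one fits the description, so I'll confirm it in an enlarged crop and measure it.

```bash
cat > h.py <<'E'
from workcell import manip
import cv2,numpy as np
def cal(n):
    c=manip.calibration(n);return np.array(c["intrinsics"]),np.array(c["view"])
def ray(n,uv,z):
    K,V=cal(n);R,t=V[:3,:3],V[:3,3];o=-R.T@t
    d=R.T@np.linalg.inv(K)@np.array([uv[0],uv[1],1.]);return o+d*(z-o[2])/d[2]
def proj(n,p):
    K,V=cal(n);q=K@(V[:3,:3]@np.array(p)+V[:3,3]);return q[:2]/q[2]
E
python3 - <<'E'
from h import *
b=cv2.imread("pics/t0.png");a=cv2.imread("pics/s0.png")
h=cv2.cvtColor(b,cv2.COLOR_BGR2HSV).astype(int)
m=(((h[...,0]>165)|(h[...,0]<5))&(h[...,1]>25)&(h[...,2]>100)).astype(np.uint8)
m[:, :265]=0;m[:,370:]=0;m[:160]=0;m[245:]=0
cs=cv2.findContours(m,0,2)[0];c=np.vstack([x for x in cs if cv2.contourArea(x)>30])
w=np.array([ray("top",p,.06)[:2] for p in c[:,0]],np.float32)
r=cv2.minAreaRect(w);print(r);print(cv2.boxPoints(r))
A=cv2.resize(a[155:240,270:390],None,fx=6.6,fy=6.6,interpolation=2)[:,:790]
B=cv2.resize(b[140:250,250:410],None,fx=4.9,fy=4.9,interpolation=2)
cv2.imwrite("pics/ca.png",A);cv2.imwrite("pics/cb.png",B)
E
```

```text
Traceback (most recent call last):
ValueError: need at least one array to concatenate
```

```bash
python3 - <<'E'
from h import *
b=cv2.imread("pics/t0.png");a=cv2.imread("pics/s0.png")
hsv=cv2.cvtColor(b,cv2.COLOR_BGR2HSV);print(hsv[195,295],hsv[225,300],hsv[180,310],hsv[120,400])
lab=cv2.cvtColor(b,cv2.COLOR_BGR2LAB).astype(int)
print(lab[195,295],lab[120,400])
m=((lab[...,1]>lab[195,295,1]-8)&(lab[...,2]<145)).astype(np.uint8)
m[:, :265]=0;m[:,370:]=0;m[:160]=0;m[245:]=0
cs=cv2.findContours(m,0,2)[0];c=max(cs,key=cv2.contourArea);print(cv2.contourArea(c))
w=np.array([ray("top",p,.06)[:2] for p in c[:,0]],np.float32)
r=cv2.minAreaRect(w);print(r);print(cv2.boxPoints(r))
A=cv2.resize(a[155:240,270:390],None,fx=6.6,fy=6.6,interpolation=2)[:,:790]
B=cv2.resize(b[140:250,250:410],None,fx=4.9,fy=4.9,interpolation=2)
cv2.imwrite("pics/ca.png",A);cv2.imwrite("pics/cb.png",B)
E
```

```text
[  6  65 183] [ 17 130 169] [  6  67 183] [ 17 133 161]
[163 140 139] [139 137 159]
3377.5
((0.5212797522544861, -0.026321277022361755), (0.2094697803258896, 0.1483268290758133), 72.85786437988281)
[[ 0.41954103 -0.10454433]
 [ 0.56127864 -0.14826263]
 [ 0.6230185   0.05190177]
 [ 0.48128086  0.09562008]]
```

View pics/ca.png

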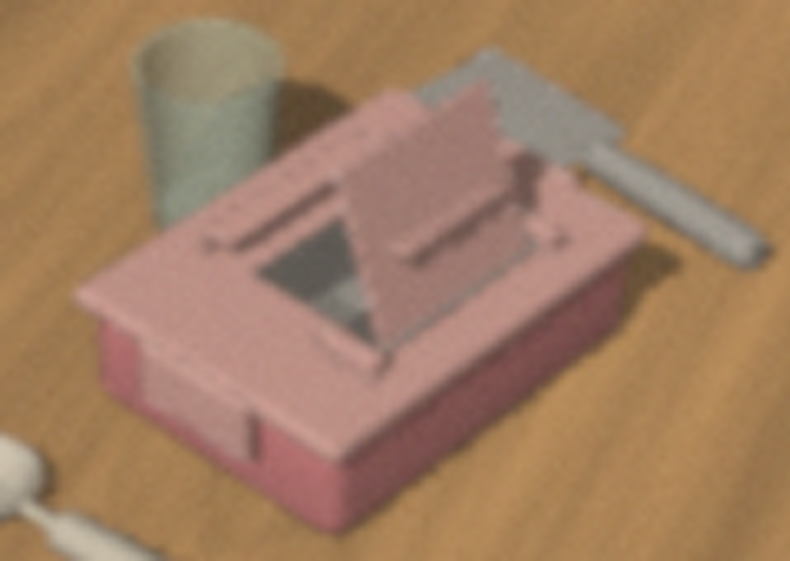

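View pics/cb.png

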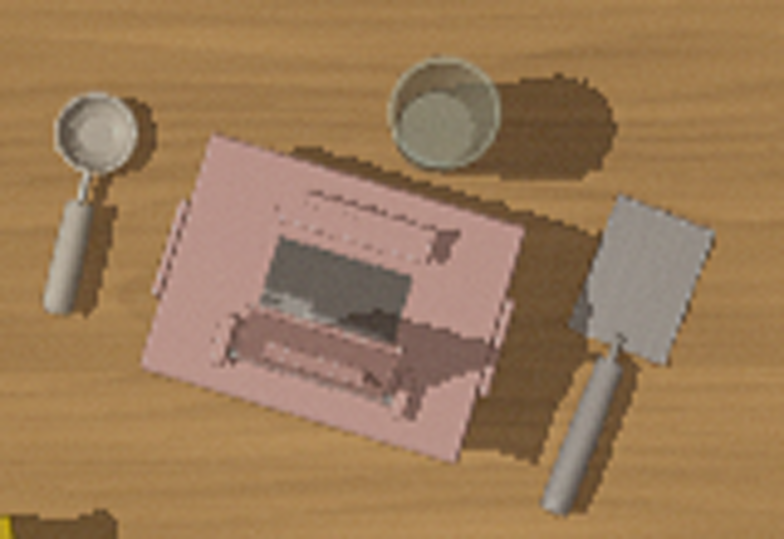

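The crop confirms the pink box. The lip is on the cup side at crop pixel (370,220), and the flap is open, leaning towards the lip. The fitted rectangle of 148×209 mm matches the given size. Next I need the hinge position and flap angle from both views.

```bash
cat >> h.py <<'E'
ex=np.array([.9556,-.2947,0]);ey=np.array([.2947,.9556,0]);O=np.array([.5213,-.0263,0])
def onplane(n,uv,y):  # box x,z where ray crosses box plane y
    K,V=cal(n);R,t=V[:3,:3],V[:3,3];o=-R.T@t-O
    d=R.T@np.linalg.inv(K)@np.array([uv[0],uv[1],1.]);p=o+d*(y-o@ey)/(d@ey)
    return p@ex*1e3,p[2]*1e3
def box(p): p=np.array(p)-O;return np.array([p@ex,p@ey,p[2]])*1e3
def w(x,y,z): return O+ex*x/1e3+ey*y/1e3+np.array([0,0,z/1e3])
def tool():
    from scipy.spatial.transform import Rotation as Ro
    o=manip.get_obs();return o,Ro.from_quat(o["ee_rot"]).as_matrix()
E
python3 - <<'E'
from h import *
s=lambda u,v:(u/6.6+270,v/6.6+155)
t=lambda u,v:(u/4.9+250,v/4.9+140)
print("side edge +y",onplane("side",s(340,180),45),"-y",onplane("side",s(485,85),-45),"hinge+y",onplane("side",s(380,345),45))
for z in(.066,.13,.14):
  for p in((245,308),(400,348),(235,358),(395,405),(315,192),(430,262)): print(z,p,box(ray("top",t(*p),z)).round(0))
print("ear/lip check", [ (proj("top",w(*q))-[250,140])*4.9 for q in((-43,55.5,73),(-43,-55.5,73),(34,47,77),(34,-47,77),(-50,0,66))])
o,R=tool()
yaw=np.array([-ey,-ex,[0,0,-1]]).T
from scipy.spatial.transform import Rotation as Ro
print("turn",np.degrees(Ro.from_matrix(R.T@yaw).as_rotvec()))
print("travel in final tool axes to box(-75,0,150):", yaw.T@(w(-75,0,150)-o["position"])*1e3, "start axes",R.T@(w(-75,0,150)-o["position"])*1e3)
E
```

```text
side edge +y (np.float64(-40432.03133281948), np.float64(46494.06933185427)) -y (np.float64(36273.99506823152), np.float64(-41520.870414947916)) hinge+y (np.float64(-39131.77374816142), np.float64(50589.77072454558))
0.066 (245, 308) [-23.  47.  66.]
0.066 (400, 348) [-20. -48.  66.]
0.066 (235, 358) [-53.  44.  66.]
0.066 (395, 405) [-53. -55.  66.]
0.066 (315, 192) [55. 27. 66.]
0.066 (430, 262) [ 35. -51.  66.]
0.13 (245, 308) [-27.  46. 130.]
0.13 (400, 348) [-23. -45. 130.]
0.13 (235, 358) [-56.  43. 130.]
0.13 (395, 405) [-55. -52. 130.]
0.13 (315, 192) [ 48.  27. 130.]
0.13 (430, 262) [ 29. -48. 130.]
0.14 (245, 308) [-27.  46. 140.]
0.14 (400, 348) [-24. -45. 140.]
0.14 (235, 358) [-56.  43. 140.]
0.14 (395, 405) [-55. -51. 140.]
0.14 (315, 192) [ 47.  26. 140.]
0.14 (430, 262) [ 28. -47. 140.]
ear/lip check [array([221.72631603, 335.26767655]), array([401.77545535, 389.2346928 ]), array([272.98404622, 214.4940749 ]), array([425.22831508, 260.0480486 ]), array([308.09482776, 373.97560751])]
turn [2.51058336e-02 7.12900704e-02 3.36276075e+01]
travel in final tool axes to box(-75,0,150): [-648.63302931  -84.96909425   80.58851473] start axes [-492.92202173 -429.95882109   81.20364337]
```

>>> servo_tool(
  moves=[
    {"travel": [0,0,0],"dr": [0,0,8.4]},
    {"travel": [0,0,0],"dr": [0,0,8.4]},
    {"travel": [0,0,0],"dr": [0,0,8.4]},
    {"travel": [0,0,0],"dr": [0,0,8.4]},
    {"travel": [-40,-5,0],"dr": [0,0,0]},
    {"travel": [-40,-5,0],"dr": [0,0,0]},
    {"travel": [-40,-5,0],"dr": [0,0,0]},
    {"travel": [-40,-5,0],"dr": [0,0,0]},
    {"travel": [-40,-5,0],"dr": [0,0,0]},
    {"travel": [-40,-5,0],"dr": [0,0,0]},
    {"travel": [-40,-5,0],"dr": [0,0,0]},
    {"travel": [-40,-5,0],"dr": [0,0,0]},
  ],
  claw=1,
)

```text
clock: 1.6
position: [0.31, -0.3039, 0.2311]
ee_rot: [-0.594, 0.804, 0.0, -0.0]
ft_force: [0.5, -0.7, -0.2]
grip_width: -0.003
```

```bash
cat >> h.py <<'E'
def rep(x,y,z):
    from scipy.spatial.transform import Rotation as Ro
    o,R=tool();Y=np.array([-ey,-ex,[0,0,-1]]).T
    print("t",round(o["clock"],2),"tcp box",box(o["position"]).round(1),"F",o["ft_force"].round(1),"turn",np.degrees(Ro.from_matrix(R.T@Y).as_rotvec()).round(1),"travel",(R.T@(w(x,y,z)-o["position"])*1e3).round(1),"grip",round(o["grip_width"],2))
E
python3 - <<'E'
from h import *
s=lambda u,v:(u/6.6+270,v/6.6+155)
print("side edge +y",onplane("side",s(340,180),.045),"-y",onplane("side",s(485,85),-.045),"hinge+y",onplane("side",s(380,345),.045))
rep(-75,0,150)
E
```

```text
side edge +y (np.float64(-23.783375200462142), np.float64(137.2416764676052)) -y (np.float64(-21.99233762583522), np.float64(134.86868287880117)) hinge+y (np.float64(-46.58592777331726), np.float64(65.41556490977962))
t 1.6 tcp box [-120.1 -327.5  231.1] F [ 0.5 -0.7 -0.2] turn [ 0. -0.  0.] travel [-327.5  -45.2   81.1] grip -0.0
```

>>> servo_tool(
  moves=[
    {"travel": [-50,-6,0]},
    {"travel": [-50,-6,8]},
    {"travel": [-50,-6,12]},
    {"travel": [-50,-7,14]},
    {"travel": [-50,-7,14]},
    {"travel": [-50,-7,14]},
    {"travel": [-27.5,-6,14]},
    {"travel": [0,0,10]},
    {"travel": [0,0,15]},
    {"travel": [0,0,0]},
  ],
)

```text
$.moves[0]: bad value
```

```bash
python3 - <<'E'
from h import *
rep(-50,0,120)
a=manip.camera("side");b=manip.camera("top")
A=cv2.resize(a[100:240,260:400],(560,560),interpolation=2)
cv2.imwrite("pics/c1.png",A)
E
```

```text
t 1.6 tcp box [-120.1 -327.5  231.1] F [ 0.5 -0.7 -0.2] turn [ 0. -0.  0.] travel [-327.5  -70.3  111.1] grip -0.0
```

View pics/c1.png

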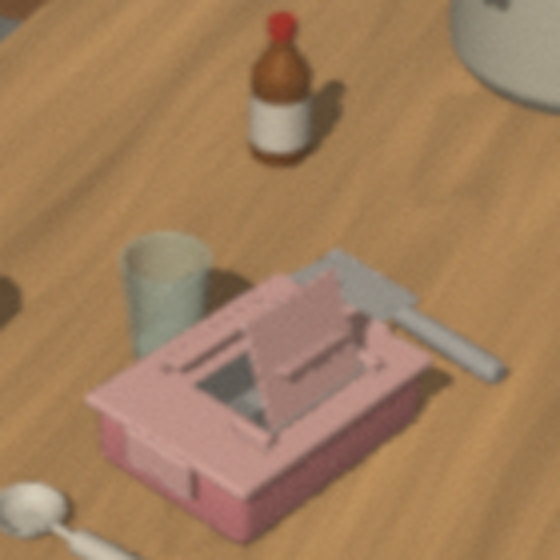

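The move was refused because each row needs "dr", so the crop shows an unchanged scene with the flap at (300,350). I'll resend it.

>>> servo_tool(
  moves=[
    {"travel": [-50,-6,0],"dr": [0,0,0]},
    {"travel": [-50,-6,8],"dr": [0,0,0]},
    {"travel": [-50,-6,12],"dr": [0,0,0]},
    {"travel": [-50,-7,14],"dr": [0,0,0]},
    {"travel": [-50,-7,14],"dr": [0,0,0]},
    {"travel": [-50,-7,14],"dr": [0,0,0]},
    {"travel": [-27.5,-6,14],"dr": [0,0,0]},
    {"travel": [0,0,10],"dr": [0,0,0]},
    {"travel": [0,0,15],"dr": [0,0,0]},
    {"travel": [0,0,0],"dr": [0,0,0]},
  ],
)

```text
clock: 2.95
position: [0.4481, -0.0067, 0.1291]
ee_rot: [-0.593, 0.805, 0.001, -0.001]
ft_force: [0.1, -0.4, 0.2]
grip_width: -0.001
```

```bash
python3 - <<'E'
from h import *
rep(-45,0,120)
a=manip.camera("side")
cv2.imwrite("pics/c2.png",cv2.resize(a[100:240,260:400],(560,560),interpolation=2))
E
```

```text
t 2.95 tcp box [-75.7  -2.9 129.1] F [ 0.1 -0.4  0.2] turn [ 0.1 -0.  -0.1] travel [ -2.9 -30.7   9. ] grip -0.0
```

View pics/c2.png

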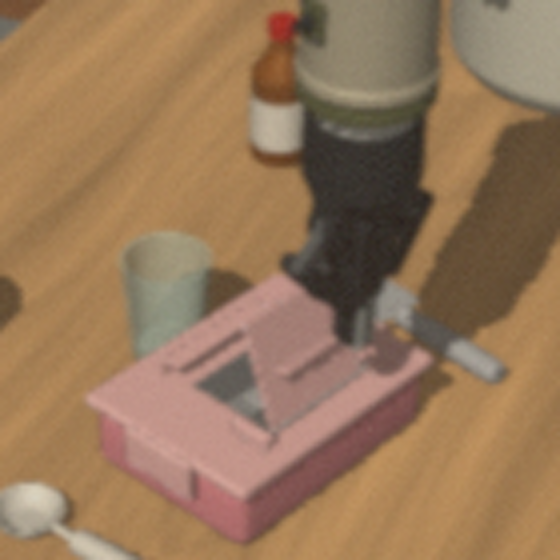

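The finger stands just behind the flap's outer face. Now I'll sweep it over.

>>> servo_tool(
  moves=[
    {"travel": [-1,-12,0],"dr": [0,0,0]},
    {"travel": [-1,-12,0],"dr": [0,0,0]},
    {"travel": [-1,-12,0],"dr": [0,0,0]},
    {"travel": [0,-5,0],"dr": [0,0,0]},
    {"travel": [0,-10,6],"dr": [0,0,0]},
    {"travel": [0,-10,7],"dr": [0,0,0]},
    {"travel": [0,-7,8],"dr": [0,0,0]},
    {"travel": [0,-6,8],"dr": [0,0,0]},
    {"travel": [0,-3,8],"dr": [0,0,0]},
    {"travel": [0,-3,7],"dr": [0,0,0]},
    {"travel": [0,-3,6],"dr": [0,0,0]},
    {"travel": [0,0,0],"dr": [0,0,0]},
  ],
)

```text
clock: 4.5
position: [0.5292, -0.0271, 0.0799]
ee_rot: [-0.594, 0.804, 0.0, -0.0]
ft_force: [-0.4, -0.5, 0.3]
grip_width: 0.003
```

```bash
python3 - <<'E'
from h import *
rep(7,0,73)
a=manip.camera("side")
cv2.imwrite("pics/c3.png",cv2.resize(a[140:240,270:390],(720,600),interpolation=2))
E
```

```text
t 4.5 tcp box [ 7.8  1.6 79.9] F [-0.4 -0.5  0.3] turn [ 0. -0.  0.] travel [1.6 0.8 6.9] grip 0.0
```

View pics/c3.png

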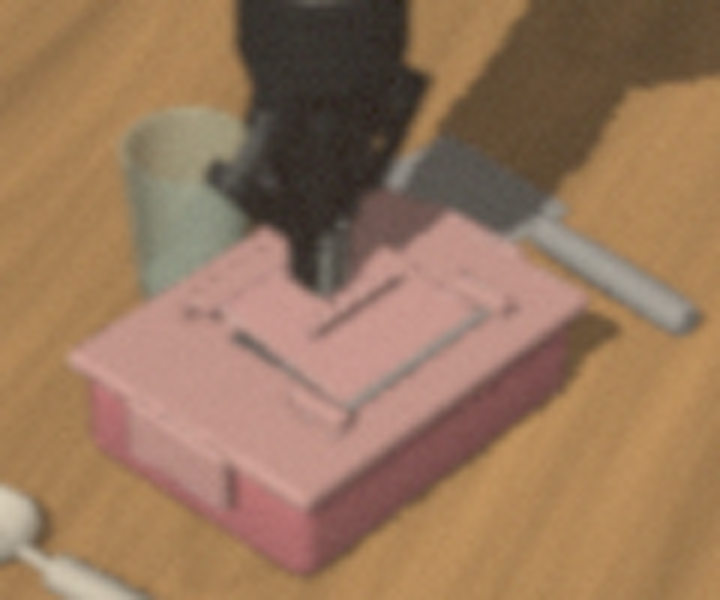

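The flap is folded nearly flat, with the ridge at (360,305) and the finger between the ridge and the lip. Next I'll move back to the strip between hinge and ridge.

>>> servo_tool(
  moves=[
    {"travel": [1,0,5],"dr": [0,0,0]},
    {"travel": [0,0,-15],"dr": [0,0,0]},
    {"travel": [0,0,-20],"dr": [0,0,0]},
    {"travel": [0,19,0],"dr": [0,0,0]},
    {"travel": [0,20,0],"dr": [0,0,0]},
    {"travel": [0,0,12],"dr": [0,0,0]},
    {"travel": [0,0,12],"dr": [0,0,0]},
    {"travel": [0,0,6],"dr": [0,0,0]},
    {"travel": [0,0,3],"dr": [0,0,0]},
    {"travel": [0,0,0],"dr": [0,0,0]},
  ],
)

```text
clock: 5.8
position: [0.4919, -0.0164, 0.0771]
ee_rot: [-0.594, 0.804, 0.0, -0.0]
ft_force: [0.8, 0.4, -0.6]
grip_width: -0.0
```

```bash
python3 - <<'E'
from h import *
rep(-31,0,68)
E
```

```text
t 5.8 tcp box [-31.    0.7  77.1] F [ 0.8  0.4 -0.6] turn [0. 0. 0.] travel [ 0.7 -0.   9.1] grip -0.0
```

>>> servo_tool(
  moves=[
    {"travel": [0,0,4],"dr": [0,0,0]},
    {"travel": [0,0,3],"dr": [0,0,0]},
    {"travel": [0,0,2],"dr": [0,0,0]},
    {"travel": [0,0,1],"dr": [0,0,0]},
    {"travel": [0,0,0],"dr": [0,0,0]},
  ],
)

```text
clock: 6.42
position: [0.4923, -0.0166, 0.068]
ee_rot: [-0.594, 0.804, -0.001, 0.0]
ft_force: [-1.3, -0.7, 6.6]
grip_width: -0.001
```

>>> servo_tool(
  moves=[
    {"travel": [0,-2,0],"dr": [0,0,0]},
    {"travel": [0,-2,0],"dr": [0,0,0]},
    {"travel": [0,-2,0],"dr": [0,0,0]},
    {"travel": [0,-2,0],"dr": [0,0,0]},
    {"travel": [0,0,0],"dr": [0,0,0]},
  ],
)

```text
clock: 7.05
position: [0.5001, -0.0191, 0.068]
ee_rot: [-0.594, 0.804, -0.001, 0.0]
ft_force: [-0.1, -1.0, 6.2]
grip_width: -0.003
```

```bash
python3 - <<'E'
from h import *
rep(-11,0,68);o=manip.get_obs();print("Fx box",o["ft_force"]@ex)
a=manip.camera("side");b=manip.camera("top")
A=cv2.resize(a[155:235,280:380],(600,480),interpolation=2)
cv2.imwrite("pics/c4.png",A)
E
```

```text
t 7.05 tcp box [-22.4   0.7  68. ] F [-0.1 -1.   6.2] turn [-0.1 -0.   0. ] travel [  0.7 -11.4   0. ] grip -0.0
Fx box 0.23189542111613845
```

View pics/c4.png

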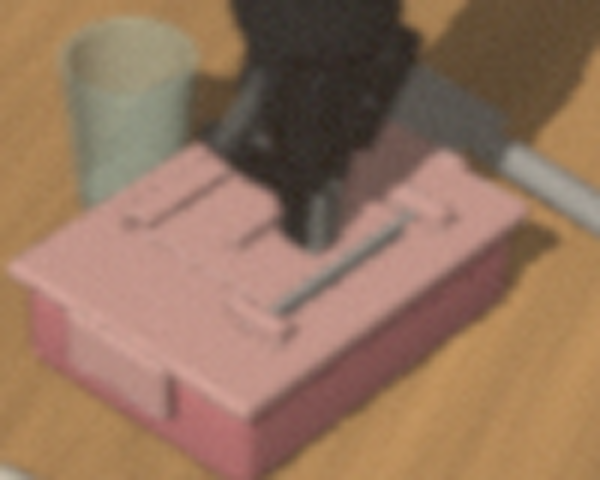

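The flap is sliding forward: a gap has opened at the hinge line (340,260), and the lip edge is clear at (180,200). I'll keep pushing and watch the force.

>>> servo_tool(
  moves=[
    {"travel": [0,-2,0],"dr": [0,0,0]},
    {"travel": [0,-2,0],"dr": [0,0,0]},
    {"travel": [0,-2,0],"dr": [0,0,0]},
    {"travel": [0,-2,0],"dr": [0,0,0]},
    {"travel": [0,0,0],"dr": [0,0,0]},
  ],
)

```text
clock: 7.78
position: [0.5057, -0.0207, 0.0677]
ee_rot: [-0.594, 0.804, 0.001, -0.001]
ft_force: [-10.6, 1.3, 16.3]
grip_width: 0.003
```

>>> servo_tool(
  moves=[
    {"travel": [0,-1,0],"dr": [0,0,0]},
    {"travel": [0,-1,0],"dr": [0,0,0]},
    {"travel": [0,-1,0],"dr": [0,0,0]},
    {"travel": [0,0,0],"dr": [0,0,0]},
  ],
)

```text
clock: 8.28
position: [0.5088, -0.0214, 0.0677]
ee_rot: [-0.594, 0.804, 0.001, -0.001]
ft_force: [-9.2, 1.9, 13.7]
grip_width: -0.003
```

```bash
python3 - <<'E'
from h import *
rep(-11,0,68);o=manip.get_obs();print("Fx box",o["ft_force"]@ex)
E
```

```text
t 8.28 tcp box [-13.4   1.   67.7] F [-9.2  1.9 13.7] turn [ 0.1 -0.1  0.1] travel [ 1.  -2.4 -0.3] grip -0.0
Fx box -9.368519328282126
```

The force along box x rose to about 10 N and then plateaued, so the flap is probably at its stop. I'll retract upward and check.

>>> servo_tool(
  moves=[
    {"travel": [0,0,-4],"dr": [0,0,0]},
    {"travel": [0,0,-20],"dr": [0,0,0]},
    {"travel": [0,20,-30],"dr": [0,0,0]},
    {"travel": [0,50,-30],"dr": [0,0,0]},
    {"travel": [0,50,0],"dr": [0,0,0]},
    {"travel": [0,50,0],"dr": [0,0,0]},
    {"travel": [0,0,0],"dr": [0,0,0]},
  ],
)

```text
clock: 9.15
position: [0.3455, 0.0278, 0.1515]
ee_rot: [-0.594, 0.804, -0.002, -0.001]
ft_force: [0.6, -0.4, -0.1]
grip_width: 0.002
```

```bash
python3 - <<'E'
from h import *
a=manip.camera("side");b=manip.camera("top")
lab=cv2.cvtColor(b,cv2.COLOR_BGR2LAB).astype(int)
m=((lab[...,1]>132)&(lab[...,2]<145)).astype(np.uint8)
m[:, :265]=0;m[:,370:]=0;m[:160]=0;m[245:]=0
c=max(cv2.findContours(m,0,2)[0],key=cv2.contourArea)
ww=np.array([ray("top",p,.06)[:2] for p in c[:,0]],np.float32);print(cv2.minAreaRect(ww))
A=cv2.resize(a[155:235,280:380],(400,320),interpolation=2);B=cv2.resize(b[160:240,270:370],(400,320),interpolation=2)
cv2.imwrite("pics/c5.png",cv2.resize(np.vstack([A,B]),(375,600)) if 0 else np.hstack([A,B]))
print(manip.get_obs()["ft_force"])
E
```

```text
((0.521187961101532, -0.027073830366134644), (0.21059706807136536, 0.14822393655776978), 72.6299057006836)
[0.25180326 0.15462112 0.18268736]
```

View pics/c5.png

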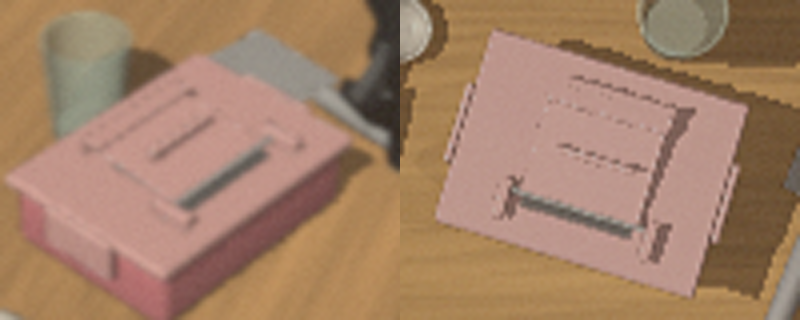

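```bash
python3 - <<'E'
from h import *
t=lambda u,v:((u-400)/4+270,v/4+160)
for n,p,z in(("ridge line L",(558,147),.073),("ridge line R",(645,170),.073),("gap front L",(520,189),.067),("gap front R",(638,228),.067),("gap back L",(515,197),.062),("gap back R",(635,238),.062),("lip L",(550,102),.077),("lip R",(665,133),.077)):
    print(n,box(ray("top",t(*p),z)).round(1))
s=lambda u,v:(u/4+280,v/4+155)
for n,p,z in(("s ridge",(152,157),.068),("s ridge",(213,120),.068),("s gap front",(180,205),.066),("gapfront",(262,150),.066),("lip",(90,150),.077),("lip",(198,93),.077)): print(n,box(ray("side",s(*p),z)).round(1))
E
```

```text
ridge line L [ 1.3 25.7 73. ]
ridge line R [  3.4 -39.5  73. ]
gap front L [-35.5  43.4  67. ]
gap front R [-38.1 -46.8  67. ]
gap back L [-41.9  45.3  62. ]
gap back R [-45.4 -47.   62. ]
lip L [30.7 40.6 77. ]
lip R [ 33.1 -45.7  77. ]
s ridge [ 7.3 24.2 68. ]
s ridge [  4.1 -35.3  68. ]
s gap front [-39.2  47.1  66. ]
gapfront [-41.1 -35.1  66. ]
lip [35.7 55.6 77. ]
lip [ 24.9 -42.6  77. ]
```

Both views put the flap's hinge edge at about x = −36 to −41 mm and the ridge at about 0 to 5 mm, so the tuck is about 12–14 mm. The box hasn't moved, and the hand is clear with no force on it.

```bash
python3 -c "
from workcell import manip
print(manip.hand_in())"
```

```text
the job is handed in; nothing more can be done
None
```

The cutlery cover on the pink lunch box is shut, and the job is handed in; no verdict was reported. I folded the flap over with the closed fingertips and pressed it flat between hinge and ridge with about 6 N. I then slid it towards the lip until the force along the push rose to about 10 N and levelled off.

**Last checks, with the hand withdrawn:**
- **Flap:** it stays down under the lip by itself.
- **Tuck:** the top view puts it at about 12–14 mm. The side view is coarser and reads about 9–11 mm at the hinge edge, but its ridge reading agrees with fully home. The force rise after about 14 mm of finger travel also fits fully home.
- **Second push:** the slide was carried partly by friction under the fingertips. I did not make a second push directly against the ridge.
- **Lunch box:** it moved less than 1 mm by the top view.
- **Bystanders:** the cup and paddle showed no visible shift in the pictures I viewed, and the hand did not go near the others. I did not measure any of their positions.
- **Robot:** the wrist force read about zero.

One move call was refused because its rows lacked the turn value. Nothing moved, and I resent it.

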